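Prime the blue reagent pump and report it ready

TASK

Prime the blue hand pump: push its plunger down with the fingertips in full strokes, letting it come up each time, until the indicator pin in front of it stands fully out with its whole green band showing; only then press the green ready button right down and let it go. Push only: nothing is gripped, lifted or shifted, the pin itself is not touched, and the orange pump and the other things are left alone.

Things in the scene. Friction and masses are not known exactly. Their poses are not given: they have to be found in the camera images.
- pump_blue: small hand priming pump in white and blue, standing loose on four rubber feet, 1.3 to 2.1 kg. Origin: on the worktop under the plunger's axis; z up. Dark base plate 120 x 72 mm (x from -79 to +41 mm); white tower 60 x 60 mm about the origin, 86 mm high, with the plunger on top; a lower blue housing 56 mm high in front of it (towards -x, the robot's side at yaw 0), with the indicator pin standing in its top at x = -52 mm
- pump_blue_cap (a point): centre of the top face of the blue mushroom cap of this pump's plunger (cap 40 mm across, flat top 30 mm across, 126 mm above the worktop when up); it moves with the plunger
- pump_blue_plunger (a joint): stroke of the blue pump's plunger in m: 0 up, 0.018 fully down against its stop; grows downward. Spring-returned: about 3 N starts it, about 10 N takes it fully down. A stroke counts if it goes beyond about 0.014 down and then comes back up to 0.003 or less
- pump_blue_pin (a joint): rise of the blue pump's indicator pin in m: 0 fully in (tip 6 mm above its steel collar), 0.034 fully out (tip 40 mm above its collar, 100 mm above the worktop). Pushed up only by the pump's ratchet, one tooth (at most 6 mm) for each full stroke of the plunger; stays where it is when the plunger comes up. Starts at 0 to 0.012, so 4 to 6 full strokes are needed; further strokes then do nothing
- pump_blue_pin_tip (a point): top of the blue pump's indicator pin (10 mm diameter, upright, white top 20 mm with a 19 mm green band below it; the whole green band is clear of the collar when the pin is fully out)
- pump_orange: small hand priming pump in white and orange, standing loose on four rubber feet, 1.3 to 2.1 kg. Origin: on the worktop under the plunger's axis; z up. Dark base plate 120 x 72 mm (x from -79 to +41 mm); white tower 60 x 60 mm about the origin, 86 mm high, with the plunger on top; a lower orange housing 56 mm high in front of it (towards -x, the robot's side at yaw 0), with the indicator pin standing in its top at x = -52 mm. Not to be used: a bystander
- pump_orange_cap (a point): centre of the top face of the orange mushroom cap of this pump's plunger (cap 40 mm across, flat top 30 mm across, 126 mm above the worktop when up); it moves with the plunger
- pump_orange_plunger (a joint): stroke of the orange pump's plunger in m: 0 up, 0.018 fully down against its stop; grows downward. Spring-returned: about 3 N starts it, about 10 N takes it fully down. A stroke counts if it goes beyond about 0.014 down and then comes back up to 0.003 or less. Leave it alone
- ready_top (a point): centre of the top of the round green ready button (32 mm across), about 52 mm above the worktop, on a fixed white box 76 x 64 x 30 mm with a black ring round the button
- ready (a joint): travel of the green ready button in m: 0 up, 0.006 fully down; 5 N presses it fully down, a spring returns it
- pill_vial: white and green capped pill vial, 26 mm across, 50 mm high, standing loose; origin under its centre; a bystander
- film_can: black capped small can, 26 mm across, 42 mm high, standing loose; origin under its centre; a bystander
- label_roll: white label roll, 52 mm across, 31 mm high, loose; origin under its centre; a bystander
- strip_tub: black tub with a yellow label, 43 mm across, 122 mm high, standing loose; origin under its centre; a bystander
- digital_timer: white digital timer, 32 x 52 x 57 mm, standing loose; origin under its centre; a bystander
- marker: marker pen, 132 mm long along its y axis, 17 mm high, lying loose; origin under its centre; a bystander
- analyser_b: the big dark blue analyser, fixed at the back right: 306 mm deep (x) x 347 mm wide (y) x 342 mm high, origin under its centre, so it blocks sideways sweeps of the hand over the back right of the worktop
There are look-alikes about, which are no part of the job. Leave any purple look-alike of the pump_blue alone.

How it is judged (in metres and radians):
On the way, in this order (a step that is already met when the one before it is completed fails the run):
1. the blue pump's pin has been pumped fully out and its plunger let up again (value of joint pump_blue_pin above 0.0315 m and value of joint pump_blue_plunger below 0.004 m), for 0.1 s.
2. the green ready button is pressed right down (value of joint ready above 0.0045 m), for 0.05 s.
At the end, for the whole second after the job is handed in: The blue pump's pin is out (rise over 31.5 mm of 34), its plunger is up again (within 3 mm), the green button has been pressed (over 4.5 mm of 6) after that and is up again (within 2 mm), and the blue pump stands flat and still on the worktop (value of joint pump_blue_pin above 0.0315 m and value of joint pump_blue_plunger below 0.003 m and value of joint ready below 0.002 m and angle between pump_blue's own z axis and vertical below 0.05 rad and height (world z) of pump_blue below 0.004 m and linear speed of pump_blue below 0.02 m/s); the robot touches nothing.
It fails at once if the ready button is pressed (over 3 mm) before the blue pump's pin is fully out (value of joint ready above 0.003 m and not (value of joint pump_blue_pin above 0.0315 m)).
It fails at once if a pump is lifted (10 mm), tipped (0.15 rad) or shifted (30 mm) (height (world z) of any of pump_blue, pump_orange above 0.01 m or angle between any of pump_blue, pump_orange's own z axis and vertical above 0.15 rad or distance of any of pump_blue, pump_orange from where it was at the start of the episode above 0.03 m).
It fails at once if the orange pump's plunger is pressed (over 4 mm) (value of joint pump_orange_plunger above 0.004 m).
It fails at once if the indicator pin is touched (over 1 N) instead of being pumped out (contact force between pump_blue_pin_c0 and the fingers above 1 N or contact force between pump_blue_pin_c0 and the arm above 1 N).
It fails at once if a bystander is moved by more than 20 mm or lifted (distance of any of pill_vial, film_can, label_roll, strip_tub, digital_timer, marker from where it was at the start of the episode above 0.02 m).
It also fails if it takes over 53 s, if anything falls off the work surface, if the arm or the gripper's body presses on something with over 40 N, if the wrist force passes 120 N, or if a joint passes its speed limit or range.

ROBOT

A 6-joint arm with a two-finger parallel gripper is mounted at the origin on a cart in front of the work surface, level with it; the furniture and walls round the work are solid. World frame = base frame: x ahead of the robot, y to its left, z up, the work surface at z = 0. Lengths are in m, angles in degrees, forces in N, time in s.
With the tool pointing down it reaches from about 0.35 to 0.875 m from the base axis. Payload 4.2 kg.
Tool frame: the origin (TCP) lies at the very end of the fingers, on their centre line; the grasp point (between the pads) lies 19 mm behind it; z points along the fingers, y is the line along which they close (so a half turn about z gives the same grasp; the last joint's range is limited). The gripper opens to 87 mm and grips with 3 to 60 N. Pads are 19 mm wide; open, the fingers measure 117 mm over their backs; the gripper's body (75 mm by 190 mm) begins 51 mm behind the grasp point.
Start: joints at [-58.178, 22.042, 0.453, 0, -68.411, -14.817], TCP at [0.183, -0.598, 0.223] pointing down, gripper open.
Joint ranges: [-179.83, 179.83], [-69.29, 118.12], [-61.27, 80.66], [-181.25, 117.63], [-171.15, -9.14], [-177.46, 177.46]. Speed limits (degrees/s): [159.86, 159.86, 180, 180, 180, 180].

INTERFACE

Orientations are given as a 3x3 rotation matrix whose columns are the frame's x, y, z axes.
In Python, from station import sense, cams, r gives the robot as it stands. The module is installed in compiled form; this text tells all that it offers.
- The arm moves only by the tool step_arm, never from a script. Its argument "targets" is text: rows parted by semicolons, each of 4 numbers parted by spaces: the shift along the tool's x, y, z in cm, then the turn about the tool's z in degrees. In form: x y z turn; .... A call has 1 to 12 rows; each row shifts and turns the commanded pose from where the row before left it, along the tool's axes as they then stand; what a row does not reach is not made up. A row lasts 1/12 s, in which the tool goes at most 41.7 mm and 7.16 degrees, less where a joint would pass 70% of its speed; a pose out of reach is approached as far as the arm can. A call with a gripper value outside its range is refused whole. "claw" is the finger opening in cm, from 0 to 8.7, set as the call begins (left out, the last holds). The fingers move at their own pace and stop on an object; the grip force is fixed at half the most. Time passes only in rows, so rows that do not move let the fingers close. It gives the time, the measured TCP pose, the force, the opening and the grip force at its end, in the units of the state.
- sense(): the state, without advancing time (a new reading comes with each control period).
- cams.capture(name): name is "scene" or "side" or "wrist"; returns a dict with "frame" (400x640x3 uint8, blue, green, red), "vertical_fov" (degrees; the focal length in pixels is half the picture's height over the tangent of half this angle, whatever the lens; pixels are square), "cx", "cy" (the principal point, pixels), "eye" and "rotation" of the camera in the world; the wrist camera has in their place "tool_from_camera" (4x4, takes a point from camera to tool coordinates, whose origin is the TCP and whose axes are the flange's). Camera axes: x right, y down, z forward; pixel columns grow to the right and rows downward; lengths in m; the calibration is good to about 2 mm. A picture is of the moment at which its call begins: read the wrist's pose just before it. There is no depth.
- r.finish_job(): hands the job in; it is judged then, once.
The state is a dict: "time_s": time; "joints": joint angles; "joint_velocities": joint speeds; "effort": joint torques, N m; "tcp_pos": TCP position; "ee_rot": TCP orientation; "wrist_force": force on the tool from outside, world axes, zero at the start; "moment": the same for the moment, N m; "gripper_width": opening from 0.0 (shut) to 1.0 (fully open); "gripper_force": force on a finger pad.
Only numpy, scipy, OpenCV 4.12 (cv2) and the standard library are available. Lean on these libraries where they do the work, as an engineer would, in place of code of your own. Each camera call takes 0.05 s, during which the arm holds its last target. There are 200 camera calls.

## Working session

There is one attempt and no reset: what is moved stays moved. The work goes in short steps, Python scripts to look and compute and a tool call to move; the robot and the scene stay as the last step left them, time stands still between calls to the robot, and variables do not carry over. Pictures are saved under pics/ and viewed, at most 10 in all, crops included, and the job is handed in when it is done.

Besides the shell and the picture viewer there is one more tool, called after "Request:" as name(argument=value, ...) on one line, values as JSON. step_arm: Moves the arm, as the interface text tells. Its arguments: {"type":"object","properties":{"targets":{"type":"string"},"claw":{"type":"number"}},"required":["targets"]}

```bash
mkdir -p pics; cat > h.py <<'E'
import numpy as np,cv2
from station import sense,cams,r
def cap(n):
    s=sense(); c=cams.capture(n)
    f=200/np.tan(np.radians(c["vertical_fov"])/2)
    if n=="wrist":
        T=np.array(c["tool_from_camera"]); R=np.array(s["ee_rot"])
        eye=R@T[:3,3]+np.array(s["tcp_pos"]); rot=R@T[:3,:3]
    else: eye=np.array(c["eye"]); rot=np.array(c["rotation"])
    return dict(img=np.array(c["frame"]),f=f,cx=c["cx"],cy=c["cy"],eye=eye,rot=rot)
def onz(c,u,v,z):
    d=c["rot"]@np.array([(u-c["cx"])/c["f"],(v-c["cy"])/c["f"],1]); return c["eye"]+d*(z-c["eye"][2])/d[2]
def proj(c,p):
    q=c["rot"].T@(np.array(p)-c["eye"]); return c["cx"]+c["f"]*q[0]/q[2],c["cy"]+c["f"]*q[1]/q[2]
E
python3 - <<'E'
from h import *
import pickle
d={n:cap(n) for n in("scene","side")}
pickle.dump(d,open("c0.pkl","wb"))
for n in d:
    cv2.imwrite(f"pics/{n}0.png",d[n]["img"]); print(n,d[n]["eye"],d[n]["rot"][:,2],d[n]["f"])
s=sense();print(s["time_s"],s["ee_rot"],s["tcp_pos"])
E
```

```text
scene [-0.3854339  -0.64909706  1.42427157] [ 0.52741381  0.36962142 -0.76499326] 452.18855087686615
side [-0.15403288  1.09367506  0.62747376] [ 0.49731089 -0.78135911 -0.37704087] 383.9650207027901
0.1 [[-9.56324107e-01 -2.92307634e-01 -6.70409896e-04]
 [-2.92308388e-01  9.56322274e-01  1.87490980e-03]
 [ 9.30774676e-05  1.98898788e-03 -9.99998018e-01]] [ 0.18263825 -0.59714145  0.22156616]
```

View pics/scene0.png

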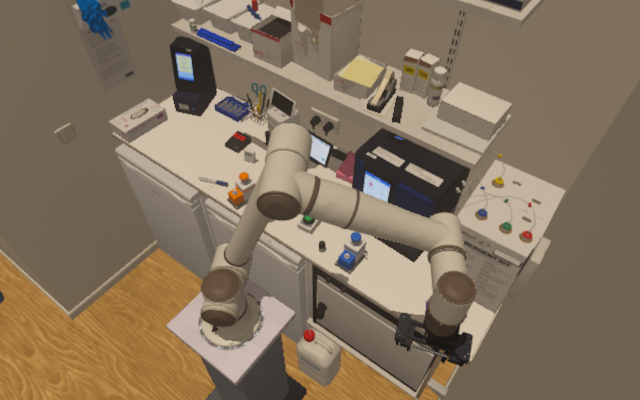

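View pics/side0.png

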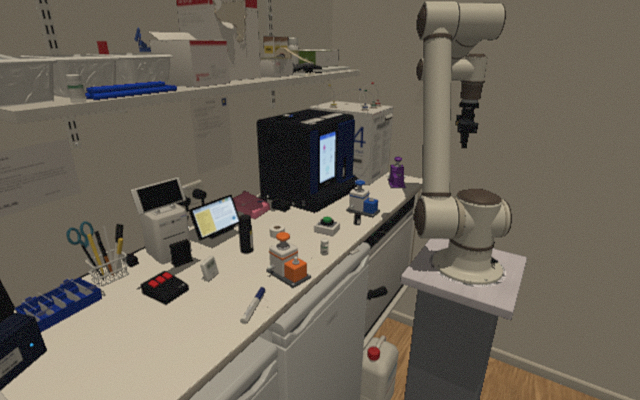

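Scene view: blue pump cap at about (356,238) with its housing at (346,258), orange cap at (244,176), green button at (308,218), film can at (322,246). Side view: blue cap (359,183), orange cap (283,237), purple look-alike (397,172), green button (326,220).

Candidates for the blue plunger are scene (356,238) and side (359,183), which are blue on a white tower. Purple at side (397,172) and orange at scene (244,176) are rejected. I'll check the choice in a close crop.

```bash
python3 - <<'E'
from h import *
import pickle
d=pickle.load(open("c0.pkl","rb"))
def blobs(n,lo,hi,box):
    c=d[n];x0,y0,x1,y1=box
    m=cv2.inRange(cv2.cvtColor(c["img"],cv2.COLOR_BGR2HSV),lo,hi)[y0:y1,x0:x1]
    k,_,st,ce=cv2.connectedComponentsWithStats(m)
    return [(round(ce[i][0]+x0,1),round(ce[i][1]+y0,1),int(st[i][4]),st[i][:4].tolist()) for i in range(1,k) if st[i][4]>12]
for n,b in(("scene",(325,220,380,280)),("side",(340,170,390,220))):
    print(n,"blue",blobs(n,(100,130,60),(125,255,255),b))
for n,b in(("scene",(290,205,325,235)),("side",(310,210,345,240))):
    print(n,"green",blobs(n,(45,90,30),(85,255,255),b))
print("cap",onz(d["scene"],356,238,.122),onz(d["side"],359,183,.124))
print("hous",onz(d["scene"],346,258,.056),onz(d["side"],371,203,.056))
print("green",onz(d["scene"],308,218,.05),onz(d["side"],326,220,.05))
print("can",onz(d["scene"],322,246,.03), "purple",onz(d["side"],397,172,.07),"orange",onz(d["scene"],244,176,.12),"vial",onz(d["side"],324,247,.025))
a=cv2.resize(d["scene"]["img"][195:285,280:400],None,fx=5,fy=5,interpolation=2)
b=cv2.resize(d["side"]["img"][155:255,300:420],None,fx=5,fy=5,interpolation=2)[:450]
cv2.imwrite("pics/crop1.png",cv2.resize(np.hstack([a,b]),(800,300)))
E
```

```text
scene blue [(np.float64(355.4), np.float64(236.5), 64, [26, 13, 10, 8]), (np.float64(346.6), np.float64(257.3), 96, [14, 30, 16, 14])]
side blue [(np.float64(359.6), np.float64(182.3), 32, [15, 11, 10, 4]), (np.float64(369.9), np.float64(205.9), 153, [24, 28, 14, 15])]
scene green [(np.float64(307.6), np.float64(217.9), 37, [14, 10, 9, 7])]
side green [(np.float64(326.7), np.float64(219.4), 42, [13, 7, 9, 6])]
cap [ 0.45491909 -0.1977925   0.122     ] [ 0.45682416 -0.16876611  0.124     ]
hous [ 0.40185664 -0.19540803  0.056     ] [ 0.39883205 -0.16237368  0.056     ]
green [0.46885483 0.02912247 0.05      ] [0.47098407 0.0507209  0.05      ]
can [ 0.40687672 -0.08451096  0.03      ] purple [ 0.4427693  -0.53565469  0.07      ] orange [0.44092786 0.32704576 0.12      ] vial [0.39985771 0.17919474 0.025     ]
```

View pics/crop1.png

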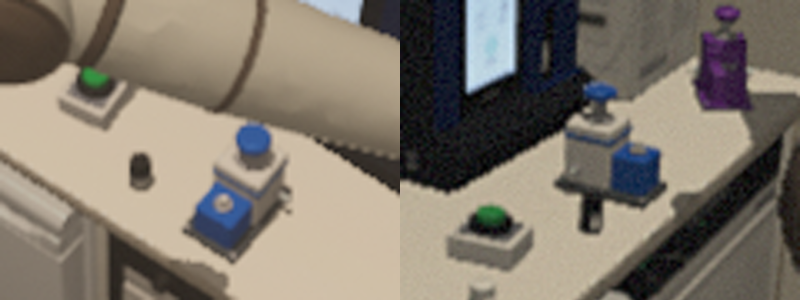

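The crop confirms blue: white tower, blue cap and blue housing, facing the robot, with the purple one further off. The two views disagree by about 25 mm in y, so I'll refine with the wrist camera from above.

Request:
step_arm(targets="0 0 -1 5.7;0 0 -1 5.7;0 0 -1 5.6;-1.5 2.2 0 0;-2 3 0 0;-2 3 0 0;-2 3 0 0;-2 3 0 0;-2 3 0 0;-2 3 0 0;-2 3 0 0;-2 3 0 0", claw=0)

```text
time_s: 1.1
tcp_pos: [0.3581, -0.3339, 0.2523]
ee_rot: [[-1.0, 0.0, -0.0], [0.0, 1.0, 0.0], [0.0, 0.0, -1.0]]
wrist_force: [1.1, -0.7, 0.1]
gripper_width: 0.171
gripper_force: 0.0
```

Request:
step_arm(targets="-2 3 0 0;-2 3 0 0;-2 3 0 0;-2 3 0 0;-1.5 2.4 0 0;-1 1.5 0 0;0 0 0 0;0 0 0 0")

```text
time_s: 1.77
tcp_pos: [0.4627, -0.1759, 0.2521]
ee_rot: [[-1.0, -0.002, -0.001], [-0.002, 1.0, 0.0], [0.001, 0.0, -1.0]]
wrist_force: [-1.3, -0.2, -0.3]
gripper_width: 0.004
gripper_force: 0.0
```

```bash
python3 - <<'E'
from h import *
import pickle
d={n:cap(n) for n in("wrist","scene","side")}
pickle.dump(d,open("c1.pkl","wb"))
cv2.imwrite("pics/w1.png",d["wrist"]["img"])
s=sense();print(s["time_s"],np.round(s["ee_rot"],3),s["tcp_pos"]); print(d["wrist"]["eye"],d["wrist"]["rot"])
E
```

```text
1.9167 [[-1.     0.001 -0.001]
 [ 0.001  1.     0.   ]
 [ 0.001  0.    -1.   ]] [ 0.46208738 -0.17730331  0.25236634]
[ 0.3970151  -0.17591916  0.41416167] [[-1.29773186e-03  9.70152729e-01  2.42491232e-01]
 [ 9.99998983e-01  1.40262988e-03 -2.59946170e-04]
 [-5.92312933e-04  2.42490648e-01 -9.70153563e-01]]
```

View pics/w1.png

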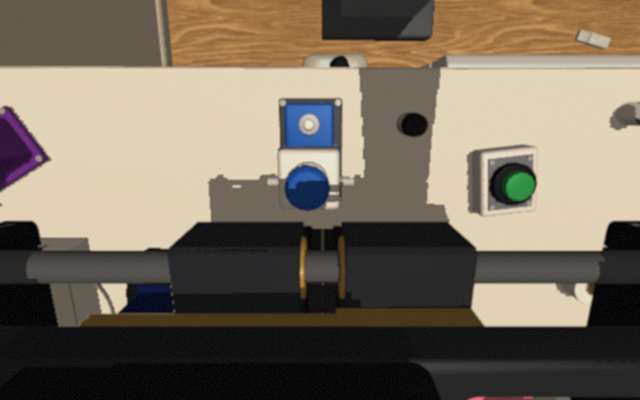

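Wrist view: blue cap at (307,187), pin at (309,124), green button at (519,186), film can at (413,124), purple at the left edge.

```bash
python3 - <<'E'
from h import *
import pickle
c=pickle.load(open("c1.pkl","rb"))["wrist"]
hsv=cv2.cvtColor(c["img"],cv2.COLOR_BGR2HSV)
def b(lo,hi,x0,y0,x1,y1):
    m=cv2.inRange(hsv,lo,hi)[y0:y1,x0:x1]
    n=max(cv2.findContours(m,0,2)[0],key=cv2.contourArea); (u,v),r=cv2.minEnclosingCircle(n)
    M=cv2.boundingRect(n); return u+x0,v+y0,r,M
q=b((100,100,30),(125,255,255),270,162,345,220);print(q,onz(c,q[0],q[1],.122), 2*q[2]*(0.414-.122)/.97/c["f"])
q=b((45,90,30),(85,255,255),480,150,545,215);print(q,onz(c,q[0],q[1],.050))
print("pin",onz(c,309,124,.07),"can",onz(c,413,124,.042),"box",onz(c,482,150,.03),onz(c,537,215,.03))
d=pickle.load(open("c0.pkl","rb"))["side"]
print("tub",onz(d,246,250,0))
E
```

```text
(306.7073173522949, 187.43902397155762, 22.02470588684082, (15, 4, 44, 44)) [ 0.46162404 -0.18924264  0.122     ] 0.03808488628091274
(517.5, 185.0, 17.55714988708496, (21, 20, 34, 32)) [0.47455621 0.03274645 0.05      ]
pin [ 0.41023886 -0.18880113  0.07      ] can [ 0.41117095 -0.08098219  0.042     ] box [ 4.39534979e-01 -2.29918178e-04  3.00000000e-02] [0.51408894 0.07150808 0.03      ]
tub [0.62486755 0.29626828 0.        ]
```

Request:
step_arm(targets="0 -1.1 1 0;0 0 2 0;0 0 2.5 0;0 0 2.5 0;0 0 2 0;0 0 1.5 0;0 0 0.5 0;0 0 0 0")

```text
time_s: 2.58
tcp_pos: [0.4613, -0.1886, 0.1309]
ee_rot: [[-1.0, 0.002, -0.004], [0.002, 1.0, 0.0], [0.004, 0.0, -1.0]]
wrist_force: [0.5, 0.2, 0.6]
gripper_width: 0.003
gripper_force: 0.0
```

Request:
step_arm(targets="0 0 0.6 0;0 0 0.6 0;0 0 0.6 0;0 0 0.4 0;0 0 0.2 0;0 0 0 0;0 0 0 0")

```text
time_s: 3.17
tcp_pos: [0.4639, -0.1885, 0.1104]
ee_rot: [[-1.0, -0.001, 0.003], [-0.001, 1.0, -0.002], [-0.003, -0.002, -1.0]]
wrist_force: [-1.6, -1.0, 6.9]
gripper_width: 0.005
gripper_force: 3.7
```

```bash
python3 - <<'E'
from h import *
import pickle
d={n:cap(n) for n in("wrist","side")}
cv2.imwrite("pics/p1.png",np.vstack([d["wrist"]["img"][60:260,180:580],cv2.resize(d["side"]["img"][150:225,300:450],(400,200))]))
E
```

```text
(no output)
```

View pics/p1.png

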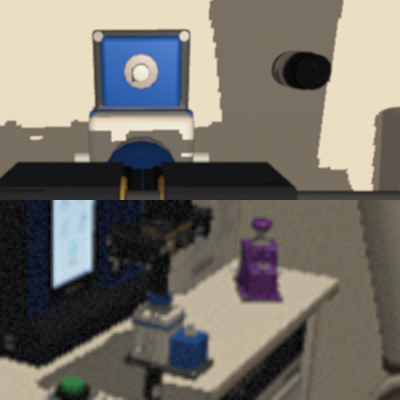

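The fingertips are centred on the cap at crop (140,150), the plunger is pushed down and the pump hasn't moved. It isn't against its stop yet, so I'll go a little deeper, then stroke.

Request:
step_arm(targets="0 0 0.2 0;0 0 0.15 0;0 0 0 0")

```text
time_s: 3.52
tcp_pos: [0.464, -0.1885, 0.1083]
ee_rot: [[-1.0, -0.002, 0.003], [-0.002, 1.0, -0.002], [-0.003, -0.002, -1.0]]
wrist_force: [-3.8, 0.3, 15.3]
gripper_width: 0.003
gripper_force: 7.6
```

Request:
step_arm(targets="0 0 -0.8 0;0 0 -0.8 0;0 0 -0.8 0;0 0 -0.5 0;0 0 0 0;0 0 0 0;0 0 0 0")

```text
time_s: 4.1
tcp_pos: [0.4623, -0.1874, 0.1334]
ee_rot: [[-1.0, 0.0, -0.001], [0.0, 1.0, 0.001], [0.001, 0.001, -1.0]]
wrist_force: [-0.3, 0.5, 1.0]
gripper_width: 0.006
gripper_force: 0.0
```

Request:
step_arm(targets="0 0 0.7 0;0 0 0.7 0;0 0 0.7 0;0 0 0.5 0;0 0 0.3 0;0 0 0 0;0 0 0 0")

```text
time_s: 4.68
tcp_pos: [0.4635, -0.1878, 0.1081]
ee_rot: [[-1.0, -0.002, 0.001], [-0.002, 1.0, -0.002], [-0.001, -0.002, -1.0]]
wrist_force: [-6.5, 5.5, 25.0]
gripper_width: 0.002
gripper_force: 12.3
```

Request:
step_arm(targets="0 0 -0.8 0;0 0 -0.8 0;0 0 -0.8 0;0 0 -0.5 0;0 0 0 0;0 0 0 0;0 0 0 0")

```text
time_s: 5.27
tcp_pos: [0.462, -0.1875, 0.1331]
ee_rot: [[-1.0, 0.0, -0.002], [0.0, 1.0, 0.0], [0.002, 0.0, -1.0]]
wrist_force: [-0.2, -0.4, 0.1]
gripper_width: 0.007
gripper_force: 0.0
```

```bash
python3 - <<'E'
from h import *
d={n:cap(n) for n in("wrist","side")}
cv2.imwrite("pics/p2.png",np.vstack([d["wrist"]["img"][60:260,180:580],cv2.resize(d["side"]["img"][150:225,300:450],(400,200))]))
E
```

```text
(no output)
```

View pics/p2.png

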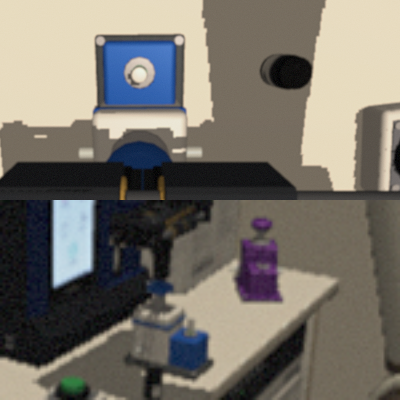

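The plunger returned and the pin is rising in the side view at (190,325). The pump hasn't shifted. I'll do five more strokes, since extra ones are harmless.

Request:
step_arm(targets="0 0 0.7 0;0 0 0.7 0;0 0 0.7 0;0 0 0.5 0;0 0 0.3 0;0 0 0 0;0 0 0 0")

```text
time_s: 5.95
tcp_pos: [0.4637, -0.1879, 0.1082]
ee_rot: [[-1.0, -0.002, 0.002], [-0.002, 1.0, -0.002], [-0.002, -0.002, -1.0]]
wrist_force: [-6.1, 3.9, 23.6]
gripper_width: 0.007
gripper_force: 11.5
```

Request:
step_arm(targets="0 0 -0.8 0;0 0 -0.8 0;0 0 -0.8 0;0 0 -0.5 0;0 0 0 0;0 0 0 0;0 0 0 0")

```text
time_s: 6.53
tcp_pos: [0.462, -0.1875, 0.1331]
ee_rot: [[-1.0, 0.0, -0.002], [0.0, 1.0, 0.0], [0.002, 0.0, -1.0]]
wrist_force: [0.0, -0.3, -0.7]
gripper_width: 0.004
gripper_force: 0.0
```

Request:
step_arm(targets="0 0 0.7 0;0 0 0.7 0;0 0 0.7 0;0 0 0.5 0;0 0 0.3 0;0 0 0 0;0 0 0 0")

```text
time_s: 7.12
tcp_pos: [0.4634, -0.1879, 0.1082]
ee_rot: [[-1.0, -0.002, 0.001], [-0.002, 1.0, -0.002], [-0.001, -0.002, -1.0]]
wrist_force: [-6.7, 4.8, 24.1]
gripper_width: 0.005
gripper_force: 12.2
```

Request:
step_arm(targets="0 0 -0.8 0;0 0 -0.8 0;0 0 -0.8 0;0 0 -0.5 0;0 0 0 0;0 0 0 0;0 0 0 0")

```text
time_s: 7.7
tcp_pos: [0.462, -0.1875, 0.1331]
ee_rot: [[-1.0, 0.0, -0.002], [0.0, 1.0, 0.001], [0.002, 0.0, -1.0]]
wrist_force: [0.2, -1.0, -0.1]
gripper_width: -0.001
gripper_force: 0.0
```

Request:
step_arm(targets="0 0 0.7 0;0 0 0.7 0;0 0 0.7 0;0 0 0.5 0;0 0 0.3 0;0 0 0 0;0 0 0 0")

```text
time_s: 8.28
tcp_pos: [0.4634, -0.1879, 0.1082]
ee_rot: [[-1.0, -0.002, 0.001], [-0.002, 1.0, -0.002], [-0.001, -0.002, -1.0]]
wrist_force: [-6.1, 4.3, 23.8]
gripper_width: 0.004
gripper_force: 12.2
```

Request:
step_arm(targets="0 0 -0.8 0;0 0 -0.8 0;0 0 -0.8 0;0 0 -0.5 0;0 0 0 0;0 0 0 0;0 0 0 0")

```text
time_s: 8.87
tcp_pos: [0.4621, -0.1875, 0.1331]
ee_rot: [[-1.0, 0.0, -0.002], [0.0, 1.0, 0.0], [0.002, 0.0, -1.0]]
wrist_force: [-0.2, -0.1, -0.3]
gripper_width: 0.007
gripper_force: 0.0
```

Request:
step_arm(targets="0 0 0.7 0;0 0 0.7 0;0 0 0.7 0;0 0 0.5 0;0 0 0.3 0;0 0 0 0;0 0 0 0")

```text
time_s: 9.45
tcp_pos: [0.4634, -0.1879, 0.1082]
ee_rot: [[-1.0, -0.002, 0.001], [-0.002, 1.0, -0.002], [-0.001, -0.002, -1.0]]
wrist_force: [-6.2, 4.5, 25.2]
gripper_width: 0.005
gripper_force: 12.2
```

Request:
step_arm(targets="0 0 -0.8 0;0 0 -0.8 0;0 0 -0.8 0;0 0 -0.5 0;0 0 0 0;0 0 0 0;0 0 0 0")

```text
time_s: 10.03
tcp_pos: [0.462, -0.1875, 0.1331]
ee_rot: [[-1.0, 0.0, -0.002], [0.0, 1.0, 0.0], [0.002, 0.0, -1.0]]
wrist_force: [0.5, 0.7, -0.5]
gripper_width: 0.007
gripper_force: 0.0
```

Request:
step_arm(targets="0 0 0.7 0;0 0 0.7 0;0 0 0.7 0;0 0 0.5 0;0 0 0.3 0;0 0 0 0;0 0 0 0")

```text
time_s: 10.62
tcp_pos: [0.4635, -0.1879, 0.1082]
ee_rot: [[-1.0, -0.002, 0.001], [-0.002, 1.0, -0.002], [-0.001, -0.002, -1.0]]
wrist_force: [-6.4, 5.0, 24.4]
gripper_width: 0.005
gripper_force: 12.2
```

Request:
step_arm(targets="0 0 -0.8 0;0 0 -0.8 0;0 0 -0.8 0;0 0 -0.5 0;0 0 0 0;0 0 0 0;0 0 0 0")

```text
time_s: 11.2
tcp_pos: [0.462, -0.1875, 0.1331]
ee_rot: [[-1.0, 0.0, -0.002], [0.0, 1.0, 0.0], [0.002, 0.0, -1.0]]
wrist_force: [-1.1, 0.4, 0.7]
gripper_width: 0.003
gripper_force: 0.0
```

```bash
python3 - <<'E'
from h import *
import pickle
d={n:cap(n) for n in("wrist","side","scene")}
pickle.dump(d,open("c3.pkl","wb"))
a=cv2.resize(d["side"]["img"][165:220,330:400],(400,314),interpolation=2)
b=cv2.resize(d["scene"]["img"][225:280,320:390],(400,314),interpolation=2)
w=cv2.resize(d["wrist"]["img"][60:260,180:580],(800,280))[:, :800]
cv2.imwrite("pics/p3.png",np.vstack([np.hstack([a,b]),w]))
E
```

```text
(no output)
```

View pics/p3.png

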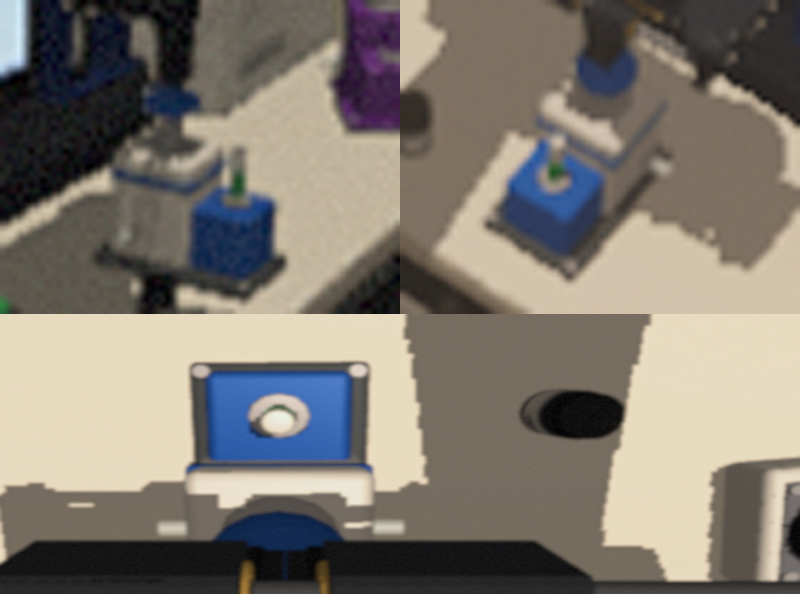

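Side and scene views show the pin well out with its green band at (238,180) and (557,170). I'll add two strokes and see whether the pin moves any further, to be sure it's at its end.

Request:
step_arm(targets="0 0 0.7 0;0 0 0.7 0;0 0 0.7 0;0 0 0.5 0;0 0 0.3 0;0 0 0 0;0 0 0 0")

```text
time_s: 11.93
tcp_pos: [0.4637, -0.1879, 0.1082]
ee_rot: [[-1.0, -0.002, 0.002], [-0.002, 1.0, -0.002], [-0.002, -0.002, -1.0]]
wrist_force: [-5.8, 3.4, 22.7]
gripper_width: 0.005
gripper_force: 11.4
```

Request:
step_arm(targets="0 0 -0.8 0;0 0 -0.8 0;0 0 -0.8 0;0 0 -0.5 0;0 0 0 0;0 0 0 0;0 0 0 0")

```text
time_s: 12.52
tcp_pos: [0.462, -0.1875, 0.1331]
ee_rot: [[-1.0, 0.0, -0.002], [0.0, 1.0, 0.001], [0.002, 0.001, -1.0]]
wrist_force: [-0.0, -0.7, -0.0]
gripper_width: 0.004
gripper_force: 0.0
```

Request:
step_arm(targets="0 0 0.7 0;0 0 0.7 0;0 0 0.7 0;0 0 0.5 0;0 0 0.3 0;0 0 0 0;0 0 0 0")

```text
time_s: 13.1
tcp_pos: [0.4634, -0.1879, 0.1082]
ee_rot: [[-1.0, -0.002, 0.001], [-0.002, 1.0, -0.002], [-0.001, -0.002, -1.0]]
wrist_force: [-5.5, 4.8, 24.7]
gripper_width: 0.005
gripper_force: 12.3
```

Request:
step_arm(targets="0 0 -0.8 0;0 0 -0.8 0;0 0 -0.8 0;0 0 -0.5 0;0 0 0 0;0 0 0 0;0 0 0 0")

```text
time_s: 13.68
tcp_pos: [0.462, -0.1875, 0.1331]
ee_rot: [[-1.0, 0.0, -0.002], [0.0, 1.0, 0.0], [0.002, 0.0, -1.0]]
wrist_force: [0.7, -0.1, 0.3]
gripper_width: 0.006
gripper_force: 0.0
```

```bash
python3 - <<'E'
from h import *
import pickle
o=pickle.load(open("c3.pkl","rb"))
for n,(x0,y0,x1,y1) in dict(side=(364,184,380,206),scene=(340,244,356,262)).items():
    a=o[n]["img"][y0:y1,x0:x1].astype(int); b=cap(n)["img"][y0:y1,x0:x1].astype(int)
    print(n,abs(a-b).mean(),abs(a-b).max())
    if n=="side": 
        print("tip/collar z proj",proj(o[n],(.41,-.188,.1)),proj(o[n],(.41,-.188,.06)))
        print(b[:,7:9].mean(1).astype(int).tolist())
E
```

```text
side 2.8172348484848486 24
tip/collar z proj (np.float64(371.86356666676375), np.float64(189.70942550158813)) (np.float64(371.25933212912537), np.float64(199.30288006592062))
[[152, 174, 187], [159, 184, 194], [158, 181, 194], [153, 176, 190], [155, 178, 191], [159, 180, 193], [134, 150, 160], [101, 113, 121], [103, 112, 120], [103, 114, 123], [90, 108, 107], [73, 96, 76], [53, 88, 55], [50, 84, 49], [55, 85, 48], [82, 100, 89], [91, 104, 106], [103, 71, 60], [133, 73, 36], [121, 67, 39], [85, 49, 21], [76, 44, 24]]
scene 0.6261574074074074 3
```

The scene view is unchanged (max 3 grey levels) and the tip sits at row 190, as projected for fully out. Now the ready button.

Request:
step_arm(targets="0 0 -2 0;0 0 -3 0;0 0 -2 0;-0.2 3 0 0;-0.2 3.5 0 0;-0.2 3.5 0 0;-0.2 3.5 0 0;-0.2 3.5 0 0;-0.2 3 0 0;0 2.2 0 0;0 0 0 0;0 0 0 0")

```text
time_s: 14.78
tcp_pos: [0.4745, 0.0352, 0.2036]
ee_rot: [[-1.0, -0.002, -0.001], [-0.002, 1.0, -0.0], [0.001, -0.0, -1.0]]
wrist_force: [-0.5, -0.4, 0.5]
gripper_width: 0.003
gripper_force: 0.0
```

```bash
python3 - <<'E'
from h import *
c=cap("wrist")
m=cv2.inRange(cv2.cvtColor(c["img"],cv2.COLOR_BGR2HSV),(45,90,30),(85,255,255))
n=max(cv2.findContours(m,0,2)[0],key=cv2.contourArea);(u,v),r=cv2.minEnclosingCircle(n)
print(u,v,r,onz(c,u,v,.05),cv2.boundingRect(n),sense()["tcp_pos"])
cv2.imwrite("pics/w4.png",c["img"])
E
```

```text
322.0806579589844 184.0 17.960800170898438 [0.47531263 0.03501359 0.05      ] (305, 167, 35, 35) [0.47442237 0.03445128 0.20359318]
```

View pics/w4.png

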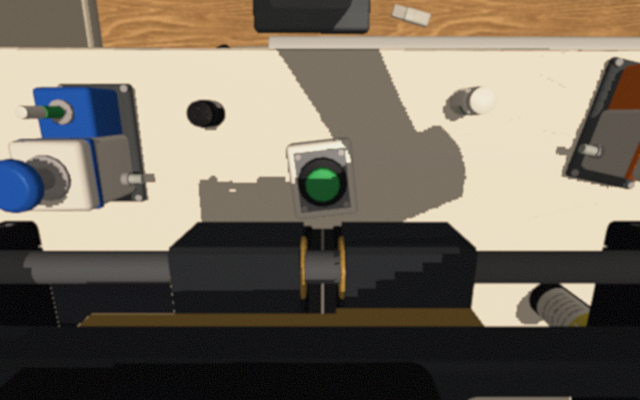

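The button is at (322,184), directly under the fingertips, and the surroundings are clear. The pin at (50,112) is fully out with its whole green band showing.

Request:
step_arm(targets="0 0 1.5 0;0 0 2.5 0;0 0 3 0;0 0 3 0;0 0 2.5 0;0 0 1.5 0;0 0 0.4 0;0 0 0 0")

```text
time_s: 15.5
tcp_pos: [0.474, 0.0331, 0.059]
ee_rot: [[-1.0, 0.002, -0.003], [0.002, 1.0, -0.001], [0.003, -0.001, -1.0]]
wrist_force: [0.1, -0.2, 0.8]
gripper_width: 0.006
gripper_force: 0.0
```

Request:
step_arm(targets="0 0 0.4 0;0 0 0.4 0;0 0 0.3 0;0 0 0.2 0;0 0 0 0;0 0 0 0")

```text
time_s: 16.0
tcp_pos: [0.4758, 0.0345, 0.0479]
ee_rot: [[-1.0, -0.001, 0.002], [-0.001, 1.0, 0.0], [-0.002, 0.0, -1.0]]
wrist_force: [1.8, -1.7, 2.9]
gripper_width: 0.006
gripper_force: 2.0
```

Request:
step_arm(targets="0 0 0.2 0;0 0 0.1 0;0 0 0.1 0;0 0 0 0;0 0 0 0")

```text
time_s: 16.42
tcp_pos: [0.4758, 0.0345, 0.046]
ee_rot: [[-1.0, -0.002, 0.003], [-0.002, 1.0, -0.0], [-0.003, -0.0, -1.0]]
wrist_force: [-4.7, -1.0, 23.6]
gripper_width: 0.005
gripper_force: 11.9
```

At the stop with 24 N, so the button is right down. Letting go.

Request:
step_arm(targets="0 0 -1 0;0 0 -2 0;0 0 -3 0;0 0 -3 0;0 0 -3 0;0 0 -2 0;0 0 0 0;0 0 0 0;0 0 0 0;0 0 0 0")

```text
time_s: 17.25
tcp_pos: [0.4735, 0.0342, 0.1813]
ee_rot: [[-1.0, 0.0, -0.004], [0.0, 1.0, -0.001], [0.004, -0.001, -1.0]]
wrist_force: [0.4, 0.3, 0.5]
gripper_width: 0.005
gripper_force: 0.0
```

```bash
python3 - <<'E'
from h import *
o=cap("scene")
import pickle
b=pickle.load(open("c3.pkl","rb"))["scene"]["img"][244:262,340:356].astype(int)
print(abs(b-o["img"][244:262,340:356]).mean(), sense()["tcp_pos"])
cv2.imwrite("pics/end.png",o["img"])
print(r.finish_job())
E
```

```text
12.258101851851851 [0.47371546 0.03415082 0.18143914]
the job is handed in; nothing more can be done
None
```

I pumped the blue pump with 9 full strokes until its pin stood fully out, pressed the green ready button to its stop (about 24 N) and released it, then handed the job in at about 17 s. The hand-in returned no verdict. A last-moment scene-picture comparison around the pin differed by about 12 grey levels, which I put down to the arm's changed shadow but did not check.

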